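# Hold the long earbud case over the charging plate

### The arm

A 6-joint arm with a two-finger parallel gripper is mounted at the origin on the work surface. World frame = base frame: x ahead of the robot, y to its left, z up, the work surface at z = 0. Lengths are in m, angles in rad, forces in N, time in s.
With the tool pointing down it reaches from about 0.375 to 0.9 m from the base axis. Payload 3.1 kg.
Tool frame: the origin (TCP) lies at the very end of the fingers, on their centre line; the grasp point (between the pads) lies 19 mm behind it; z points along the fingers, y is the line along which they close (so a half turn about z gives the same grasp; the last joint's range is limited). The gripper opens to 85 mm and grips with 20 to 120 N. Pads are 22 mm wide; open, the fingers measure 114 mm over their backs; the gripper's body (76 mm by 85 mm) begins 54 mm behind the grasp point. The pads swing forward as they close: fully open they stand 13 mm farther back than shut.
Start: joints at [-1.345, 0.527, 1.433, -0, 1.181, -0.178], TCP at [0.246, -0.574, 0.231] pointing down, gripper open.
Joint ranges: [-3.08, 3.08], [-0.75, 2.2], [0.22, 2.44], [-1.43, 4.57], [0, 2.65], [-2.85, 2.85]. Speed limits (rad/s): [2.79, 2.79, 3.14, 3.14, 3.14, 3.14].

### API

Orientations are given as a unit quaternion [x, y, z, w].
In Python, from station import manip gives the robot as it stands.
- The arm moves only by the shell command python3 -m handwheel 'ROWS' [FORCE]. ROWS is JSON, a list of rows, each a list of 7 numbers: the shift along the world's x, y, z in mm, then the turn, a rotation vector about the world's x, y, z in degrees, then the opening, from 0 (shut) to 1 (fully open). A call has exactly 10 rows; each row shifts and turns the commanded pose from where the row before left it; what a row does not reach is not made up. A row lasts 1/8 s, in which the tool goes at most 62.5 mm and 10.7 degrees, less where a joint would pass 70% of its speed; a pose out of reach is approached as far as the arm can. A call is refused whole if a number of a shift passes 62.5 or a number of a turn 10.7, either way. A call with a gripper value outside its range is refused whole. The fingers move at their own pace and stop on an object; FORCE is the grip in N (left out, the last holds). Time passes only in rows, so rows that do not move let the fingers close, or fill a call up. It gives the time, the measured TCP pose, the force, the opening and the grip force at its end, in the units of the state.
- manip.sense(): the state, without advancing time (a new reading comes with each control period).
- manip.snapshot(name): name is "scene" or "top"; returns the picture (400x640x3 uint8, red, green, blue); there is no depth.
- manip.get_calibration(name): a dict with "K" (3x3 intrinsics, pixels), "rvec" (rotation vector, rad) and "tvec" (3), from world to camera coordinates, as OpenCV has them. Camera axes: x right, y down, z forward; pixel columns grow to the right and rows downward; lengths in m; the calibration is good to about 2 mm. A picture is of the moment at which its call begins. get_calibration takes no time and is no camera call.
- manip.sign_off(): hands the job in; it is judged then, once.
The state is a dict: "t": time; "q": joint angles; "qd": joint speeds; "tau": joint torques, N m; "tcp_pos": TCP position; "tool_rot": TCP orientation; "force": force on the tool from outside, world axes, zero at the start; "ft_torque": the same for the moment, N m; "finger_gap": opening from 0.0 (shut) to 1.0 (fully open); "gripper_force": force on a finger pad.
Only numpy, scipy, OpenCV 4.12 (cv2) and the standard library are available. Lean on these libraries where they do the work, as an engineer would, in place of code of your own. Each camera call takes 0.05 s, during which the arm holds its last target. There are 200 camera calls.

### The job

Draw the long earbud case out from under the oak ledge, carry it over the top of the letter rack without touching the rack, and finish while still holding it about a centimetre above the glass charging plate, so I can see whether its charge light comes on before it goes down. Hold it still and level, centred over the plate with its length along the plate's length, and never let it touch the glass; leave the round earbud case, the key dish and the lip balm tin where they are.

Things in the scene. Friction and masses are not known exactly. Their poses are not given: they have to be found in the camera images.
- long_case: the long earbud case: black plastic rounded bar, 82 long (its x) x 38 wide (its y) x 28 high, edges rounded 7 mm, about 60 g, loose, standing on the table top in one of the two bays of the ledge (either one). Origin: centre of its underside, z up. A little over half its length sticks out of the ledge's open front, its length nearly along the ledge's x; the rest is under the roof. Both ends are alike; it can be pinched across its 38 mm width.
- round_case: the round earbud case (leave it alone): black plastic puck, 52 diameter x 25 high, loose, partly under the roof in the other bay of the ledge. Origin: centre of its underside.
- ledge: the ledge: fixed low oak riser, 60 deep (its x) x 226 wide (its y) x 48 high. Origin: footprint centre at table height; open front on its -x side (towards the robot), 30 mm off. Roof underside 38 above the table; along the back a lip 12 high, 8 thick; side walls and middle divider 10 thick make two bays 98 wide; no floor: things slide on the table. Left or right of the letter rack, the plate on the other side.
- charging_plate: the charging plate: fixed silvery slab with a glass top, 170 long (its x) x 80 wide (its y) x 10 high, a pale round mark 56 across at its centre. Origin: centre of its underside on the table; both ends are alike.
- plate_top (a point): the centre of the charging plate's glass top surface, 10 above the table; axes as the plate's.
- letter_rack: the letter rack between the ledge and the plate: fixed low oak rack with standing envelopes, 260 long (its x, pointing roughly away from the robot) x 44 wide (its y), its envelopes reaching 100 above the table. Origin: centre of its underside at table height.
- key_dish: stainless key dish with keys (leave it alone), loose, 104 diameter x 26 high. Origin: centre of its underside.
- balm_tin: pink plastic lip balm tin with screw-top lid (leave it alone), loose, 45 diameter x 20 high. Origin: centre of its underside.
Mind the look-alikes: they are no part of the job. Several things look just like the charging_plate: the one meant starts farthest from the robot's base. Leave any yellow look-alike of the long_case alone.

How it is judged:
By the outcome, as a careful person would: the job done as asked, in the order asked, and still so for the second after the job is handed in, while the arm keeps its last pose, push and grip.
It also fails if it takes over 54 s, if anything falls off the work surface, if the arm or the gripper's body presses on something with over 40 N, if the wrist force passes 120 N, or if a joint passes its speed limit or range.

## Working session

There is one attempt and no reset: what is moved stays moved. The work goes in short steps, Python scripts to look and compute and a shell command to move; the robot and the scene stay as the last step left them, time stands still between calls to the robot, and variables do not carry over. Pictures are saved under pics/ and viewed, at most 10 in all, crops included, and the job is handed in when it is done.

```bash
mkdir -p pics
python3 - <<'E'
from station import manip
import cv2
for n in("scene","top"):
    im=manip.snapshot(n); cv2.imwrite(f"pics/{n}0.png",im[:,:,::-1]); c=manip.get_calibration(n); print(n,c)
s=manip.sense(); print({k:s[k] for k in("t","tcp_pos","tool_rot","finger_gap")})
E
```

```text
scene {'K': array([[364.52684336,   0.        , 320.72327593],
       [  0.        , 364.52684336, 195.10654267],
       [  0.        ,   0.        ,   1.        ]]), 'rvec': array([ 0.86495385,  2.4060304 , -1.20737593]), 'tvec': array([ 0.46298295, -0.16039893,  1.21015792])}
top {'K': array([[395.23300809,   0.        , 319.9745508 ],
       [  0.        , 395.23300809, 203.02956984],
       [  0.        ,   0.        ,   1.        ]]), 'rvec': array([ 2.14471228, -2.18235766,  0.06477743]), 'tvec': array([0.01028429, 0.57381797, 0.8163449 ])}
{'t': 0.1, 'tcp_pos': array([ 0.2459984 , -0.57385114,  0.23041755]), 'tool_rot': array([ 9.79592092e-01,  2.00993407e-01, -2.53609028e-05, -9.91230882e-04]), 'finger_gap': 1.0023666152758863}
```

View pics/top0.png

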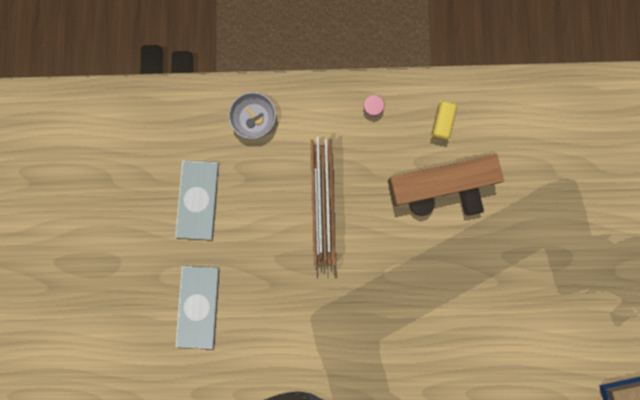

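View pics/scene0.png

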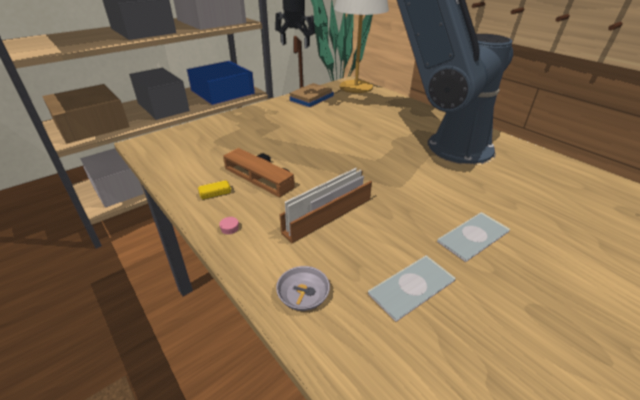

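The top view shows the ledge at about (447,180), with the long case sticking out at (471,202) and the round case at (422,207). The rack runs along x≈323. The far plate, which is the one meant, is at (197,200), and the other plate is at (197,307). I'll enlarge these areas next.

```bash
python3 - <<'E'
import cv2,numpy as np
im=cv2.imread("pics/top0.png")
a=cv2.resize(im[140:230,380:515],None,fx=5.9,fy=5.9,interpolation=cv2.INTER_CUBIC)
cv2.imwrite("pics/a.png",a)
b=cv2.resize(im[150:250,165:230],None,fx=6,fy=6,interpolation=cv2.INTER_CUBIC)
cv2.imwrite("pics/b.png",b)
E
cat > h.py <<'E'
from station import manip
import cv2,numpy as np
def ray(n,u,v,z):
    c=manip.get_calibration(n);R=cv2.Rodrigues(c["rvec"])[0]
    o=-R.T@c["tvec"];d=R.T@np.linalg.inv(c["K"])@[u,v,1.]
    return o+d*(z-o[2])/d[2]
def proj(n,P):
    c=manip.get_calibration(n);return cv2.projectPoints(np.float64(P),c["rvec"],c["tvec"],c["K"],None)[0][:,0]
E
```

```text
(no output)
```

View pics/a.png

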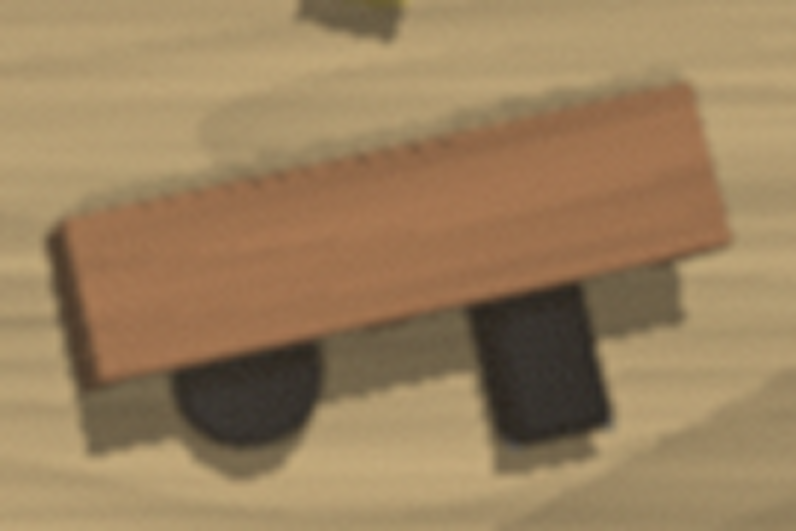

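View pics/b.png

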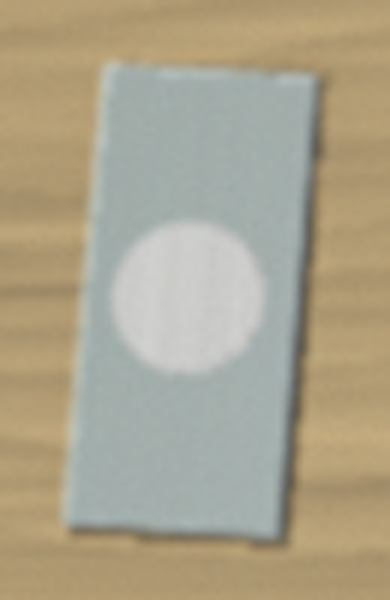

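Crop a: the roof corners are at (65,215), (692,82), (728,243) and (98,382). The long case's sides run (473,308)–(500,432) and (580,285)–(608,425), with its front edge at about y=438. Crop b: the plate corners are at (106,65), (318,75), (284,538) and (68,526), and the mark is centred at (188,298).

Run:
```python
from h import *
def A(x,y,z):return ray("top",380+(x+.5)/5.9-.5,140+(y+.5)/5.9-.5,z)
def B(x,y,z):return ray("top",165+(x+.5)/6-.5,150+(y+.5)/6-.5,z)
np.set_printoptions(precision=4,suppress=True)
L=np.array([A(*p,.048) for p in((65,215),(692,82),(728,243),(98,382))]);print("ledge",L,L.mean(0),np.linalg.norm(np.diff(L,axis=0),axis=1))
print("ledge yaw",np.degrees([np.arctan2(*(L[i]-L[j])[[1,0]]) for i,j in((0,3),(1,2))]), "from long",np.degrees(np.arctan2(*(L[0]-L[1])[[1,0]]))-90,np.degrees(np.arctan2(*(L[3]-L[2])[[1,0]]))-90)
l1,l2=A(473,308,.010),A(500,432,.010);r1,r2=A(580,285,.021),A(608,425,.021);f=A(555,439,.014)
print("case",l1,l2,r1,r2,f,"yaw",[np.degrees(np.arctan2(*(a-b)[[1,0]])) for a,b in((l1,l2),(r1,r2))],"w",np.linalg.norm(l1-r1),np.linalg.norm(l2-r2))
m=(l2+r2)/2
print("mid",(l1+r1)/2,m)
P=np.array([B(*p,.010) for p in((106,65),(318,75),(284,538),(68,526))]);print("plate",P,P.mean(0),B(188,298,.01),np.linalg.norm(np.diff(P,axis=0),axis=1),np.degrees([np.arctan2(*(P[i]-P[j])[[1,0]]) for i,j in((0,3),(1,2))]))
for p in((312,138),(334,138),(312,265),(336,265)):print("rack",p,ray("top",*p,.05))
print(ray("top",422,207,.02),ray("top",253,117,.02))
```

```text
ledge [[ 0.6254 -0.1477  0.048 ]
 [ 0.6679 -0.3678  0.048 ]
 [ 0.6108 -0.3771  0.048 ]
 [ 0.5663 -0.1573  0.048 ]] [ 0.6176 -0.2624  0.048 ] [0.2242 0.0579 0.2243]
ledge yaw [9.2311 9.2215] from long 10.937959606993076 11.444797133335769
case [ 0.5939 -0.3005  0.01  ] [ 0.5485 -0.3081  0.01  ] [ 0.6003 -0.3354  0.021 ] [ 0.5497 -0.3428  0.021 ] [ 0.5454 -0.3262  0.014 ] yaw [np.float64(9.485534243913461), np.float64(8.274062573001205)] w 0.03716328153148869 0.036411357552738305
mid [ 0.5971 -0.3179  0.0155] [ 0.5491 -0.3254  0.0155]
plate [[0.6754 0.3036 0.01  ]
 [0.67   0.2249 0.01  ]
 [0.5008 0.2362 0.01  ]
 [0.5064 0.3151 0.01  ]] [0.5882 0.27   0.01  ] [0.5886 0.2722 0.01  ] [0.0789 0.1695 0.0791] [-3.8805 -3.8107]
rack (312, 138) [0.7089 0.0141 0.05  ]
rack (334, 138) [ 0.7078 -0.0319  0.05  ]
rack (312, 265) [0.4452 0.018  0.05  ]
rack (336, 265) [ 0.4445 -0.0309  0.05  ]
[ 0.5619 -0.2163  0.02  ] [0.7666 0.1444 0.02  ]
```

```bash
python3 -m handwheel '[[41,31.5,-14,0,0,-1.75,0.72],[41,31.5,-14,0,0,-1.75,0.72],[41,31.5,-14,0,0,-1.75,0.72],[41,31.5,-14,0,0,-1.75,0.72],[41,31.5,-14,0,0,-1.75,0.72],[41,31.5,-14,0,0,-1.75,0.72],[41,31.5,-14,0,0,-1.75,0.72],[40,31.5,-14,0,0,-1.75,0.72],[0,0,0,0,0,0,0.72],[0,0,0,0,0,0,0.72]]' 40
python3 - <<'E'
from h import *
s=manip.sense();print(s["t"],s["tcp_pos"],s["tool_rot"],s["finger_gap"])
t=manip.snapshot("top")[:,:,::-1];c=manip.snapshot("scene")[:,:,::-1]
cv2.imwrite("pics/t1.png",t);cv2.imwrite("pics/s1.png",c)
k=lambda i,y,x:cv2.resize(i[y:y+100,x:x+130],None,fx=6,fy=6,interpolation=cv2.INTER_CUBIC)[:,:780]
a=cv2.resize(t[140:240,380:510],None,fx=3.05,fy=3,interpolation=cv2.INTER_CUBIC);b=cv2.resize(c[110:210,190:320],None,fx=3.05,fy=3,interpolation=cv2.INTER_CUBIC)
cv2.imwrite("pics/c1.png",np.hstack([a,b]))
E
```

```text
t: 1.35
tcp_pos: [0.5728, -0.3223, 0.1188]
tool_rot: [0.997, 0.081, -0.001, -0.0]
force: [-0.2, -0.8, 0.9]
finger_gap: 0.725
gripper_force: 0.0
1.35 [ 0.57276923 -0.32225644  0.11883626] [ 9.96744216e-01  8.06261682e-02 -5.85797019e-04 -2.13683190e-04] 0.7251569972436142
```

View pics/c1.png

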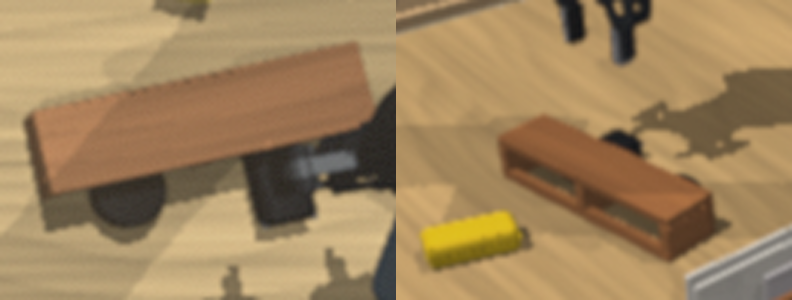

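The left half (top view) shows the gripper above and to the right of the case, as expected from its height. The right half (scene view) shows both fingers in front of the ledge, with the black case end behind the roof at (620,140). I'll check the projections before going down.

Run:
```python
from h import *
s=manip.sense();p=s["tcp_pos"]
R=cv2.Rodrigues(np.array([0,0,0.]))[0]
from scipy.spatial.transform import Rotation as Ro
Rt=Ro.from_quat(s["tool_rot"]).as_matrix()
P=[p+Rt@[0,y,-.008] for y in(-.031,0,.031)]
for n,x,y,f,g in(("top",380,140,3.05,0),("scene",190,110,3.05,396)):
    print(n,(proj(n,P)-[x,y])*[3.05,3]+[g,0])
# case prediction, centre from front end, yaw 9.5
a=np.radians(9.3);d=np.array([np.cos(a),np.sin(a),0]);e=np.array([-d[1],d[0],0]);F=np.array([.5454,-.3262,0])
q=[F+e*.012+[0,0,.028]+d*.007,F-e*.012+[0,0,.028]+d*.007]
print((proj("top",q)-[380,140])*[3.05,3],(proj("scene",q)-[190,110])*[3.05,3]+[396,0])
# roof pts in scene, predicted
L=np.array([[.6254,-.1477,.048],[.6679,-.3678,.048],[.6108,-.3771,.048],[.5663,-.1573,.048]]);print((proj("scene",L)-[190,110])*[3.05,3]+[396,0])
```

```text
top [[295.40483837 176.26271165]
 [345.9958193  167.38981905]
 [396.6413983  158.50735078]]
scene [[620.97112409  57.3662021 ]
 [598.64219602  47.50575356]
 [577.00278571  37.94979587]]
[[273.45502671 213.97106519]
 [307.99147274 207.81776372]] [[632.979747   135.54640881]
 [616.69608315 127.58933589]]
[[663.71780458 218.39497722]
 [496.03219487 134.13250511]
 [544.07829407 112.35009664]
 [712.90250241 190.17509005]]
```

```bash
python3 -m handwheel '[[0,1,-25,0,0,0,0.72],[0,0,-25,0,0,0,0.72],[0,0,-25,0,0,0,0.72],[0,0,-20,0,0,0,0.72],[0,0,-12,0,0,0,0.72],[0,0,-9,0,0,0,0.72],[0,0,0,0,0,0,0.72],[0,0,0,0,0,0,0.4],[0,0,0,0,0,0,0.3],[0,0,0,0,0,0,0.2]]' 40
python3 - <<'E'
from h import *
t=manip.snapshot("top")[:,:,::-1]
cv2.imwrite("pics/c2.png",cv2.resize(t[140:240,380:510],None,fx=6,fy=6,interpolation=cv2.INTER_CUBIC))
E
```

```text
t: 2.7
tcp_pos: [0.5739, -0.3219, 0.0043]
tool_rot: [0.997, 0.08, 0.001, 0.001]
force: [-0.2, 0.5, 3.6]
finger_gap: 0.438
gripper_force: 41.5
```

View pics/c2.png

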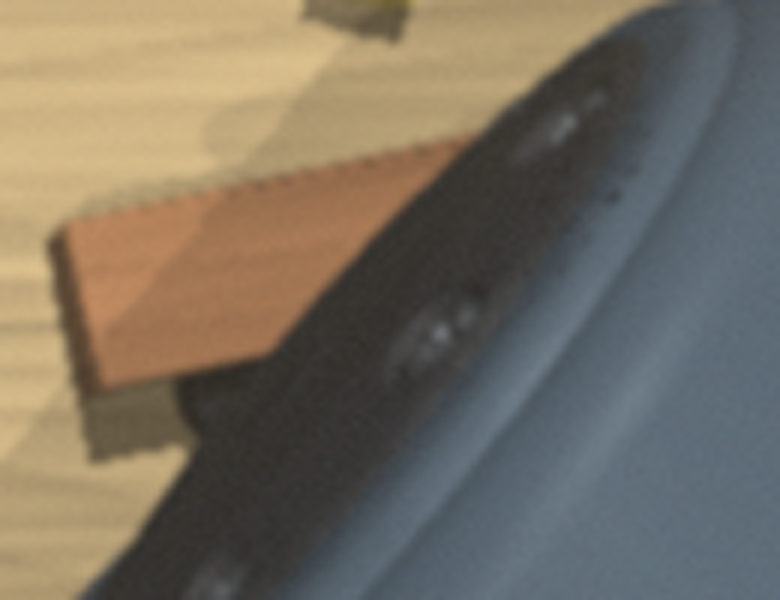

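The case is gripped (37 mm between the pads, 41 N). Next I'll ease it up 3 mm and draw it straight out along its length.

```bash
python3 -m handwheel '[[0,0,2,0,0,0,0.2],[0,0,1,0,0,0,0.2],[-8,-1.3,0,0,0,0,0.2],[-10,-1.6,0,0,0,0,0.2],[-10,-1.6,0,0,0,0,0.2],[-10,-1.6,0,0,0,0,0.2],[-10,-1.6,0,0,0,0,0.2],[-10,-1.6,0,0,0,0,0.2],[-10,-1.6,0,0,0,0,0.2],[-8,-1.3,0,0,0,0,0.2]]'
python3 - <<'E'
from h import *
t=manip.snapshot("top")[:,:,::-1];c=manip.snapshot("scene")[:,:,::-1]
a=cv2.resize(t[140:240,380:510],None,fx=3.05,fy=3,interpolation=cv2.INTER_CUBIC);b=cv2.resize(c[100:200,210:340],None,fx=3.05,fy=3,interpolation=cv2.INTER_CUBIC)
cv2.imwrite("pics/c3.png",np.hstack([a,b]))
E
```

```text
t: 4.0
tcp_pos: [0.4965, -0.3338, 0.0063]
tool_rot: [0.997, 0.08, -0.0, -0.0]
force: [-0.7, -0.8, -0.5]
finger_gap: 0.441
gripper_force: 41.1
```

View pics/c3.png

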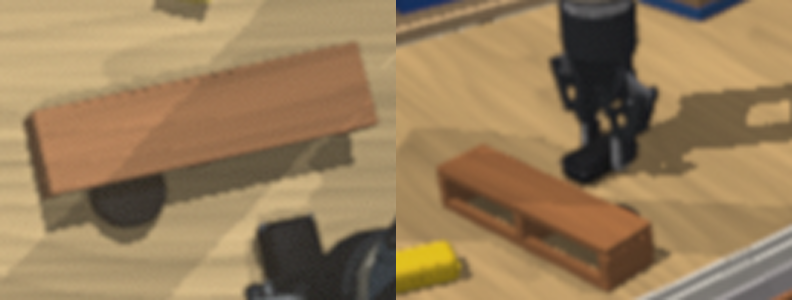

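Top view: the case is fully out of the ledge, with its rear end at (287,218), and the round case hasn't moved. Scene view: it hangs level in the fingers. Now I'll lift it straight up, then cross.

```bash
python3 -m handwheel '[[0,0,15,0,0,0,0.2],[0,0,25,0,0,0,0.2],[0,0,30,0,0,0,0.2],[0,0,30,0,0,0,0.2],[0,0,30,0,0,0,0.2],[0,0,30,0,0,0,0.2],[0,0,20,0,0,0,0.2],[0,0,10,0,0,0,0.2],[5,15,0,0,0,0,0.2],[5,25,0,0,0,0,0.2]]'
python3 -m handwheel '[[5,30,0,0,0,0,0.2],[5,30,0,0,0,0,0.2],[5,30,0,0,0,-1,0.2],[5,30,0,0,0,-1,0.2],[5,30,0,0,0,-1,0.2],[5,30,0,0,0,-1,0.2],[5,30,0,0,0,-1,0.2],[5,30,0,0,0,-1,0.2],[5,30,0,0,0,-1,0.2],[5,30,0,0,0,-1,0.2]]'
python3 -m handwheel '[[5,30,0,0,0,-1,0.2],[5,30,0,0,0,-1,0.2],[5,30,0,0,0,-1,0.2],[4,30,0,0,0,-1,0.2],[2,30,0,0,0,-1,0.2],[0,30,0,0,0,0,0.2],[0,30,0,0,0,0,0.2],[0,30,0,0,0,0,0.2],[0,20,0,0,0,0,0.2],[0,5,0,0,0,0,0.2]]'
python3 -c "
from station import manip;print(manip.sense())"
```

```text
t: 5.35
tcp_pos: [0.5071, -0.2926, 0.1956]
tool_rot: [0.997, 0.08, -0.0, -0.001]
force: [-0.5, 0.8, -0.8]
finger_gap: 0.435
gripper_force: 41.0
t: 6.6
tcp_pos: [0.556, 0.0086, 0.1951]
tool_rot: [1.0, 0.01, -0.001, -0.001]
force: [0.6, -0.4, -0.9]
finger_gap: 0.437
gripper_force: 41.1
t: 7.85
tcp_pos: [0.5772, 0.2727, 0.1955]
tool_rot: [0.999, -0.032, -0.001, 0.0]
force: [0.8, -0.4, -1.1]
finger_gap: 0.433
gripper_force: 41.0
{'t': 7.85, 'q': array([ 2.66627114e-01,  5.85766427e-01,  1.43137499e+00, -7.06170288e-05,
        1.12610412e+00,  1.90182537e+00]), 'qd': array([ 0.03072633,  0.01411113, -0.03769422, -0.01413198,  0.02296598,
        0.05282345]), 'tau': array([ 5.77775650e-01, -4.63336229e+01, -1.72168708e+01,  1.05370190e-01,
       -2.87111703e-02, -6.85584400e-04]), 'tcp_pos': array([0.57719568, 0.27269585, 0.19546664]), 'tool_rot': array([ 9.99481742e-01, -3.21801838e-02, -7.80432683e-04,  2.73753849e-04]), 'force': array([ 0.84333505, -0.42622104, -1.05418315]), 'ft_torque': array([-0.02585976,  0.0296658 , -0.04958852]), 'gripper_force': 41.0485053062439, 'finger_gap': 0.4329805416094251}
```

```bash
python3 -m handwheel '[[0,0,-15,0,0,0,0.2],[0,0,-25,0,0,0,0.2],[0,0,-25,0,0,0,0.2],[0,0,-25,0,0,0,0.2],[0,0,-25,0,0,0,0.2],[0,0,-20,0,0,0,0.2],[0,0,-10,0,0,0,0.2],[0,0,-5,0,0,0,0.2],[0,0,0,0,0,0,0.2],[0,0,0,0,0,0,0.2]]'
python3 - <<'E'
from h import *
t=manip.snapshot("top")[:,:,::-1];c=manip.snapshot("scene")[:,:,::-1]
cv2.imwrite("pics/t4.png",t);cv2.imwrite("pics/s4.png",c)
a=cv2.resize(t[150:250,160:240],None,fx=5,fy=5.5,interpolation=cv2.INTER_CUBIC);b=cv2.resize(c[220:330,360:440],None,fx=5,fy=5,interpolation=cv2.INTER_CUBIC)
b=cv2.resize(c[220:330,360:440],(400,550),interpolation=cv2.INTER_CUBIC)
cv2.imwrite("pics/c4.png",np.hstack([a,b]))
E
```

```text
t: 9.1
tcp_pos: [0.5788, 0.2716, 0.0472]
tool_rot: [0.999, -0.033, 0.001, -0.0]
force: [-0.6, -0.1, -0.6]
finger_gap: 0.437
gripper_force: 41.0
```

View pics/c4.png

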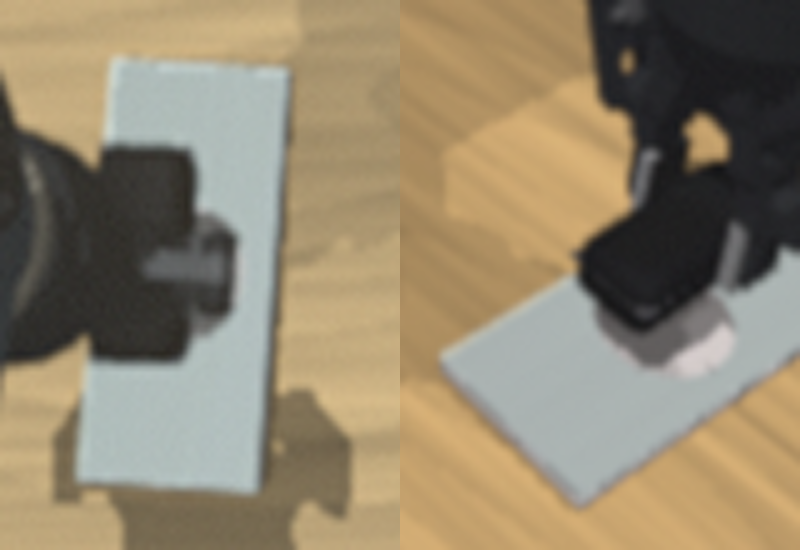

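Top half: the case's far end is at crop y≈148 and its near end at 361, with the right edge at x≈193→187. Scene half: the bottom corner of the far end is at (643,333), clear of the glass. Converting these to millimetres:

Run:
```python
from h import *
np.set_printoptions(precision=4,suppress=True)
A=lambda x,y,z:ray("top",160+(x+.5)/5-.5,150+(y+.5)/5.5-.5,z)
P=np.array([A(*p,.010) for p in((109,58),(291,69),(260,494),(77,482))]);C=P.mean(0);print("plate",C)
d=((P[0]-P[3])+(P[1]-P[2]))/2;d/=np.linalg.norm(d);e=np.array([-d[1],d[0],0])
f,n=A(150,148,.064),A(140,361,.064);r1,r2=A(194,170,.05),A(187.5,345,.05)
print("len",(f-n)@d,"ctr err along",((f+n)/2-C)@d,"right edge lateral (want -.019)",(r1-C)@e,(r2-C)@e,"yaw err",np.degrees(np.arctan2((r1-r2)@e,(r1-r2)@d)),"plate yaw",np.degrees(np.arctan2(d[1],d[0])))
s=manip.sense();c=s["tcp_pos"];print("tcp rel",(c-C)@d,(c-C)@e)
# scene: predicted case bottom far-end edge, for tilt/height check
a=s["tcp_pos"]*[1,1,0]
for zb in(.039,.043,.047):
  b=C*[1,1,0]+[0,0,zb]
  pts=[b+d*.041+e*w+[0,0,h] for w in(.012,-.012) for h in(.007,.021)]+[b+d*.034+e*.012+[0,0,.028]]
  print(zb,(proj("scene",pts)-[360,220])*5+[400,0])
```

```text
plate [0.5882 0.271  0.01  ]
len 0.0799052113289717 ctr err along 0.0023676562364212945 right edge lateral (want -.019) -0.014862749752710507 -0.017576350176539916 yaw err 2.3294029871356168 plate yaw -4.05166761965185
tcp rel -0.009606100413095314 -9.144579007729471e-05
0.039 [[625.3239 324.9468]
 [630.8245 300.1674]
 [579.4531 284.5082]
 [584.2771 259.8   ]
 [646.8539 279.0585]]
0.043 [[626.8818 317.9287]
 [632.4211 292.975 ]
 [580.8196 277.509 ]
 [585.6768 252.6308]
 [648.5093 271.7822]]
0.047 [[628.4506 310.8615]
 [634.029  285.7316]
 [582.1955 270.4618]
 [587.0863 245.4119]
 [650.1764 264.4543]]
```

```bash
python3 -m handwheel '[[0,0,-5,0,0,0,0.2],[0,0,-5,0,0,0,0.2],[0,0,-5,0,0,0,0.2],[0,0,-4,0,0,0,0.2],[0,0,0,0,0,0,0.2],[0,0,0,0,0,0,0.2],[0,0,0,0,0,0,0.2],[0,0,0,0,0,0,0.2],[0,0,0,0,0,0,0.2],[0,0,0,0,0,0,0.2]]'
python3 - <<'E'
from h import *
t=manip.snapshot("top")[:,:,::-1];c=manip.snapshot("scene")[:,:,::-1]
cv2.imwrite("pics/t5.png",t);cv2.imwrite("pics/s5.png",c)
a=cv2.resize(t[155:245,170:225],(385,600),interpolation=cv2.INTER_CUBIC)
b=cv2.resize(c[250:310,385:425],(400,600),interpolation=cv2.INTER_CUBIC)
cv2.imwrite("pics/c5.png",np.hstack([a,b]))
g=cv2.cvtColor(t,cv2.COLOR_BGR2GRAY).astype(float)
def cross(l,th):  # dark->bright subpixel from dark start
    for i in range(len(l)-1):
        if l[i]<th<=l[i+1]: return i+(th-l[i])/(l[i+1]-l[i])
for v in range(176,218,3): print(v,g[v,186:212].astype(int))
print("cols")
for u in(182,186,190,194): print(u,g[168:182,u].astype(int),g[208:224,u].astype(int))
E
```

```text
t: 10.45
tcp_pos: [0.5782, 0.2714, 0.0274]
tool_rot: [0.999, -0.033, 0.0, -0.0]
force: [0.1, 0.4, 0.3]
finger_gap: 0.438
gripper_force: 41.0
176 [182 180 182 183 183 183 184 183 184 185 182 184 184 185 186 186 185 184
 184 184 185 186 184 187 187 187]
179 [ 53  51  51  52  55  59  60  59  58  58  60  66  70  76  88 125 163 184
 187 185 185 187 186 185 185 185]
182 [ 56  54  55  56  55  56  56  59  58  59  59  56  51  48  48  58 104 157
 185 187 187 184 185 185 187 186]
185 [ 55  54  54  53  55  56  58  58  57  59  59  54  52  48  50  60 111 163
 186 188 184 185 184 186 184 186]
188 [ 49  50  53  56  53  56  57  57  56  58  56  53  49  49  43  61 109 157
 180 187 188 187 184 186 188 187]
191 [ 50  50  50  50  51  54  52  52  56  55  55  52  49  48  49  57  85 102
 111 128 159 179 184 188 187 187]
194 [ 45  47  46  49  49  50  52  54  51  49  50  50  53  53  55  65  90  91
  74  65  68  66  68  85 120 165]
197 [ 45  48  48  47  48  54  59  61  68  79  87  87  84  81  81  87  94  91
  88  85  87  84  68  74 123 169]
200 [ 51  49  48  47  48  53  62  84  96  96  97  98  98  97  97  97  9
[... 411 characters left out ...]
51  51  47  46  44  45  79 146 185 189
 188 187 187 186 188 188 186 188]
215 [ 57  52  51  54  53  55  55  50  45  43  46  49  58  87 137 174 188 186
 186 189 186 186 188 187 187 186]
cols
182 [197 198 199 199 201 201 197 192 187 186 186 182 162 119] [ 44  46  48  45  52  66  73  85 127 169 185 186 186 182 187 184]
186 [183 183 182 182 183 182 184 185 182 150  90  53  51  54] [ 49  47  48  47  48  49  41  57 107 158 184 186 185 184 186 185]
190 [184 184 186 185 184 184 185 186 183 152  96  55  53  56] [ 50  52  48  49  50  46  47  53 101 155 185 188 185 184 186 185]
194 [183 184 184 184 184 184 184 186 184 157 102  58  55  58] [ 49  50  48  50  51  50  46  45  83 146 183 187 187 185 185 185]
```

View pics/c5.png

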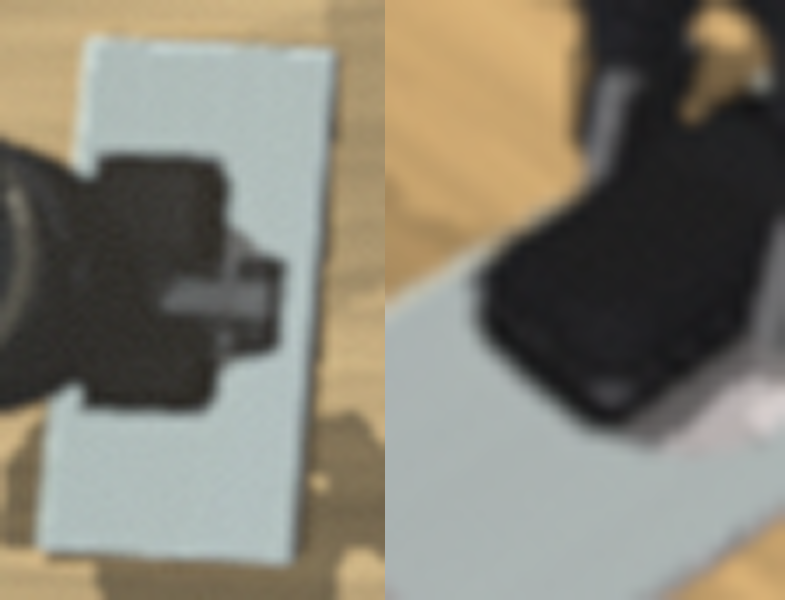

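Left half: the case lies within the plate and parallel to it. Right half: the far end's silhouette has its leftmost point at (478,310) and its lowest at (600,428). I'll fit a rounded-box model for height and centring.

Run:
```python
from h import *
from scipy.optimize import least_squares
np.set_printoptions(precision=4,suppress=True)
t0=cv2.imread("pics/top0.png").astype(int)
# plate mask & mark in start image
hsv=cv2.cvtColor(t0.astype(np.uint8),cv2.COLOR_BGR2HSV)
sub=t0[150:250,165:230]; m=((sub[:,:,2]-sub[:,:,0])<15).astype(np.uint8)
n,lab,st,cen=cv2.connectedComponentsWithStats(m);k=1+st[1:,4].argmax();cp=cen[k]+[165,150];C=ray("top",*cp,.01)
mk=((sub.min(2)>190)&(lab==k)).astype(np.uint8);n2,l2,s2,c2=cv2.connectedComponentsWithStats(mk);j=1+s2[1:,4].argmax();M=ray("top",*(c2[j]+[165,150]),.01)
print("plate",C,st[k],"mark",M)
# rounded box hull
r=.007;u=np.linspace(0,2*np.pi,40);w=np.linspace(-np.pi/2,np.pi/2,21)
S=r*np.array([[np.cos(a)*np.cos(b),np.sin(a)*np.cos(b),np.sin(b)] for a in u for b in w])
box=np.concatenate([S+[x,y,z] for x in(-.034,.034) for y in(-.012,.012) for z in(.007,.021)])
def hull(n,p):
    c,s=np.cos(p[3]),np.sin(p[3]);X=box@np.array([[c,s,0],[-s,c,0],[0,0,1]])+p[:3]
    return cv2.convexHull(proj(n,X).astype(np.float32))
top=[(202.26,182),(202.13,185),(202.2,188),(200.58,212),(186,177.5),(190,177.6),(194,177.7),(186,216.2),(190,216.3),(194,216.55)]
sc=[(385+(x-385+.5)/10-.5,250+(y+.5)/10-.5) for x,y in((478,310),(500,338),(550,386),(600,428),(640,415),(700,375))]
# vertical ends of the last points bound by the mark shadow: use first four only
def res(p,shift=True):
    d=[cv2.pointPolygonTest(hull("top",p),q,True) for q in top]+[cv2.pointPolygonTest(hull("scene",p),q,True) for q in sc[:4]]
    return np.array(d)
p=least_squares(res,[.589,.271,.023,-.066],diff_step=1e-3,x_scale=[.01,.01,.01,.1]).x
s=manip.sense();print("case",p,np.degrees(p[3]),"res",res(p));print("tcp",s["tcp_pos"])
for dz in(-.004,0,.004):
    f=lambda q:res([q[0],q[1],.023+dz,q[2]])[:10]
    q=least_squares(f,[.589,.271,-.066],diff_step=1e-3).x;print("top only",.023+dz,q,np.abs(f(q)).max())
```

```text
plate [0.5873 0.2702 0.01  ] [  11   11   42   79 2816] mark [0.5889 0.2724 0.01  ]
case [ 0.59    0.2716  0.0268 -0.0515] -2.9522974310541685 res [ 0.0757  0.0299 -0.2239 -0.0788  0.2554  0.231   0.2066  0.35    0.3869
  0.2738  0.0453  0.4445  0.1045 -0.3218]
tcp [0.5782 0.2714 0.0273]
top only 0.019 [ 0.591   0.2741 -0.0492] 0.18268435165030356
top only 0.023 [ 0.5905  0.2727 -0.0492] 0.24310483133520092
top only 0.027 [ 0.5901  0.2714 -0.0493] 0.33821255148616247
```

Run:
```python
from h import *
np.set_printoptions(precision=2,suppress=True)
def P(cx,cy,yaw,z=.01):
    c,s=np.cos(yaw),np.sin(yaw);return [[cx+c*x-s*y,cy+s*x+c*y,z] for x,y in((.085,.04),(.085,-.04),(-.085,-.04),(-.085,.04))]
pts=P(.5884,.2712,np.radians(-3.9))
im=cv2.imread("pics/scene0.png").astype(int);sub=im[245:330,355:470]
m=((sub[:,:,2]-sub[:,:,0])<12).astype(np.uint8)
n,lab,st,cen=cv2.connectedComponentsWithStats(m);k=1+st[1:,4].argmax();mm=(lab==k).astype(np.uint8)
cn=max(cv2.findContours(mm,0,2)[0],key=cv2.contourArea)
print("seen",cv2.approxPolyDP(cn,4,True)[:,0]+[355,245],"centroid",cen[k]+[355,245],st[k])
q=proj("scene",pts).astype(np.float32);M=cv2.moments(q);print("pred",q,"centroid",M["m10"]/M["m00"],M["m01"]/M["m00"])
mk=((sub.min(2)>195)&(lab==k)).astype(np.uint8);n2,l2,s2,c2=cv2.connectedComponentsWithStats(mk);j=1+s2[1:,4].argmax()
print("mark seen",c2[j]+[355,245],"pred",proj("scene",[[.5884,.2712,.01],[.5884,.2712,.014],[.5924,.2712,.01],[.5884,.2752,.01]]))
# same check in top
mt=proj("top",pts).astype(np.float32);print("top pred",mt,"crop b", (mt-[165,150])*6)
```

```text
seen [[453 278]
 [425 257]
 [369 294]
 [396 320]] centroid [410.22 287.47] [  14   12   85   64 2643]
pred [[396.71 319.04]
 [367.44 290.36]
 [425.54 254.09]
 [455.68 277.16]] centroid 410.9802460586839 285.67276849084976Traceback (most recent call last):
  File "<stdin>", line 12, in <module>
ValueError: attempt to get argmax of an empty sequence
```

Run:
```python
from h import *
np.set_printoptions(precision=1,suppress=True,linewidth=200)
a=cv2.imread("pics/scene0.png").astype(float);b=cv2.imread("pics/s5.png").astype(float)
rb=a[:,:,2]-a[:,:,0];g=a.mean(2);h=b.mean(2)
q=np.array([[396.71,319.04],[367.44,290.36],[425.54,254.09],[455.68,277.16]])
def line(i,j,u):return q[i][1]+(u-q[i][0])*(q[j][1]-q[i][1])/(q[j][0]-q[i][0])
for u in(375,385,395,405,415):
    p=int(line(1,2,u));print("upper",u,line(1,2,u),p-4,rb[p-4:p+8,u])
for u in(375,382,390):
    p=int(line(1,0,u));print("lower-left",u,line(1,0,u),p-4,g[p-4:p+9,u])
for u in(405,420,435,448):
    p=int(line(0,3,u));print("lower-right",u,line(0,3,u),p-4,g[p-4:p+9,u])
for u in(397,400,403,406,408):print("case bottom",u,280,h[280:298,u])
for v in(278,281,284):print("case left",v,388,h[v,388:404])
```

```text
upper 375 285.6405301204819 281 [82. 82. 81. 77. 62. 34. 10. -3. -7. -7. -7. -7.]
upper 385 279.3978450946644 275 [85. 83. 83. 80. 66. 38. 11. -3. -7. -7. -7. -7.]
upper 395 273.15516006884684 269 [83. 81. 80. 77. 62. 35.  9. -6. -7. -7. -7. -6.]
upper 405 266.91247504302925 262 [86. 84. 83. 83. 77. 54. 25.  6. -5. -7. -7. -2.]
upper 415 260.6697900172117 256 [79. 78. 78. 81. 78. 55. 27.  6. -5. -8. -6. -7.]
lower-left 375 297.76761188930647 293 [163.  164.  164.  163.7 160.  150.7 142.  135.3 127.7 122.  125.3 133.3 144.3]
lower-left 382 304.62651178681244 300 [164.  164.  164.  163.3 162.3 157.7 148.7 134.7 124.3 126.3 140.  151.  156. ]
lower-left 390 312.4652545268193 308 [164.  164.3 165.  164.  158.3 149.3 141.7 138.  133.  133.3 142.7 152.3 155.3]
lower-right 405 313.15251144649824 309 [165.  165.  163.7 160.3 149.7 137.  139.3 147.7 152.  151.7 150.3 150.3 151.7]
lower-right 420 302.49963710361203 298 [165.3 164.7 165.  162.7 153.3 138.7 130.3 137.7 150.  156.7 156.3 150.7 145.3]
lower-right 435 291.8467627607258 287 [164.7 165.3 165.7 164.7 162.3 156.3 145.7 139.  145.7 149.
[... 437 characters left out ...]
3  33.   30.7  29.7  33.3  31.7  27.   30.3  56.7 103.3 146.3 170.7 177.  177.  176.  175.7]
case bottom 406 280 [ 32.7  35.3  36.7  36.3  35.   34.3  30.   36.7  53.7  60.   41.3  28.7  67.3 127.7 168.7 176.7 176.3 177.3]
case bottom 408 280 [ 34.7  33.   35.7  35.   35.3  34.7  32.7  36.3  54.   61.3  46.3  33.   61.7 111.3 154.7 175.  177.3 177. ]
case left 278 388 [170.7 180.3 181.  178.  165.3 133.3  87.3  47.3  30.   29.3  33.   32.7  32.3  32.7  31.   30.3]
case left 281 388 [175.7 175.7 175.7 176.  171.7 143.   88.   40.7  32.3  33.3  29.   30.7  30.   30.   32.7  33.7]
case left 284 388 [176.3 176.  177.  176.3 177.3 173.3 148.  102.   58.   32.7  28.   32.3  36.3  34.   29.7  30.7]
```

Run:
```python
from h import *
from scipy.optimize import least_squares
np.set_printoptions(precision=4,suppress=True)
r=.007;u=np.linspace(0,2*np.pi,40);w=np.linspace(-np.pi/2,np.pi/2,21)
S=r*np.array([[np.cos(a)*np.cos(b),np.sin(a)*np.cos(b),np.sin(b)] for a in u for b in w])
box=np.concatenate([S+[x,y,z] for x in(-.034,.034) for y in(-.012,.012) for z in(.007,.021)])
def hull(n,p,pitch=0,roll=0):
    R=cv2.Rodrigues(np.array([0,0,p[3]]))[0]@cv2.Rodrigues(np.array([0,pitch,0.]))[0]
    return cv2.convexHull(proj(n,box@R.T+p[:3]).astype(np.float32))
top=[(202.26,182),(202.13,185),(202.2,188),(200.58,212),(186,177.5),(190,177.6),(194,177.7),(186,216.2),(190,216.3),(194,216.55)]
sc=[(397,285.9),(400,288.6),(403,291.0),(406,292.6),(408,292.83),(393.65,278),(393.73,281),(394.97,284)]
sc=[(x,y-.45) for x,y in sc]
def res(p,k=0):
    return np.array([cv2.pointPolygonTest(hull("top",p,k),q,True) for q in top]+[cv2.pointPolygonTest(hull("scene",p,k),q,True) for q in sc])
for k in np.radians([-4,-2,0,2,4]):
    s=least_squares(res,[.589,.271,.025,-.066],args=(k,),diff_step=1e-3,x_scale=[.01,.01,.01,.1]);print(np.degrees(k),s.x,s.cost,s.fun.round(2))
f=lambda q:res([q[0],q[1],q[2],np.radians(-3.8)])
s=least_squares(f,[.589,.271,.025],diff_step=1e-3);print(s.x,s.cost)
for z in(.021,.023,.025):
    f=lambda q:res([q[0],q[1],z,np.radians(-3.8)]);s=least_squares(f,[.589,.271],diff_step=1e-3);print(z,s.x,s.cost,s.fun.round(2))
```

```text
-4.0 [ 0.5915  0.2721  0.0243 -0.0688] 0.33951808372068826 [ 0.13  0.09 -0.14  0.15  0.29  0.2   0.1   0.07  0.18  0.14 -0.12 -0.13
  0.09  0.28 -0.22 -0.45  0.21 -0.07]Traceback (most recent call last):
  File "<stdin>", line 16, in <module>
    return func(*args, **kwargs)
    result = trf(vector_fun.fun, vector_fun.jac, x0, f0, J0, lb, ub, ftol, xtol,
                 gtol, max_nfev, x_scale, loss_function, tr_solver,
                 tr_options.copy(), verbose, callback=callback_wrapped)
    return trf_no_bounds(
        fun, jac, x0, f0, J0, ftol, xtol, gtol, max_nfev, x_scale,
        loss_function, tr_solver, tr_options, verbose, callback=callback)
    f_new = fun(x_new)
    self._update_fun()
    ~~~~~~~~~~~~~~~~^^
    self.f = self.fun_wrapped(xp_copy(self.x))
             ~~~~~~~~~~~~~~~~^^^^^^^^^^^^^^^^^
    return np.atleast_1d(self.fun(x))
                         ~~~~~~~~^^^
    return self.f(x, *self.args, **self.kwargs)
           ~~~~~~^^^^^^^^^^^^^^^^^^^^^^^^^^^^^^
  File "<stdin>", line 14, in res
  File "<stdin>", line 9, in hull
  File "h.py", line 8, in proj
    c=manip.get_calibration(n);return cv2.projectPoints(np.float64(P),c["rvec"],c["tvec"],c["K"],None)[0][:,0]
ValueError: time passes only in moves, steps and waits
```

```bash
sed -i 's/^def ray/import functools\nclass _C: pass\n_cal={n:manip.get_calibration(n) for n in ("top","scene")}\ndef ray/; s/manip.get_calibration(n);/_cal[n];/' h.py
cat > fit.py <<'E'
from h import *
from scipy.optimize import least_squares
r=.007;u=np.linspace(0,2*np.pi,40);w=np.linspace(-np.pi/2,np.pi/2,21)
S=r*np.array([[np.cos(a)*np.cos(b),np.sin(a)*np.cos(b),np.sin(b)] for a in u for b in w])
box=np.concatenate([S+[x,y,z] for x in(-.034,.034) for y in(-.012,.012) for z in(.007,.021)])
def hull(n,p):
    R=cv2.Rodrigues(np.array([0,0,p[3]]))[0]@cv2.Rodrigues(np.array([0,p[4],0.]))[0]
    return cv2.convexHull(proj(n,box@R.T+p[:3]).astype(np.float32))
top=[(202.26,182),(202.13,185),(202.2,188),(200.58,212),(186,177.5),(190,177.6),(194,177.7),(186,216.2),(190,216.3),(194,216.55)]
sc=[(397,285.9),(400,288.6),(403,291.0),(406,292.6),(408,292.83),(393.73,281),(394.97,284)]
def res(p,o):
    return np.array([cv2.pointPolygonTest(hull("top",p),q,True) for q in top]+[cv2.pointPolygonTest(hull("scene",p),(q[0],q[1]-o),True) for q in sc])
E
python3 - <<'E'
from fit import *
np.set_printoptions(precision=4,suppress=True,linewidth=150)
Y=np.radians(-3.8)
for o in(0,.45):
  for k in np.radians([-4,-2,0,2]):
    s=least_squares(lambda q:res([q[0],q[1],q[2],Y,k],o),[.589,.271,.025],diff_step=1e-3,x_scale=.01);print(o,np.degrees(k).round(1),s.x,s.cost.round(3),s.fun.round(2)[[0,3,4,7,10,12,14,15,16]])
E
```

```text
0 -4.0 [0.5916 0.2725 0.0232] 0.191 [ 0.05  0.15  0.21  0.09 -0.13  0.06 -0.09  0.11 -0.07]
0 -2.0 [0.5909 0.2724 0.0239] 0.195 [ 0.18 -0.07  0.23  0.08 -0.15  0.05 -0.06  0.06 -0.09]
0 0.0 [0.5903 0.2723 0.0247] 0.382 [ 0.3  -0.29  0.32  0.18 -0.14  0.05 -0.04  0.04 -0.08]
0 2.0 [0.5898 0.2722 0.0255] 0.66 [ 0.41 -0.51  0.4   0.26 -0.15  0.05 -0.02  0.01 -0.09]
0.45 -4.0 [0.5914 0.2722 0.0242] 0.211 [ 0.05  0.14  0.23  0.12 -0.13  0.07 -0.1   0.13 -0.06]
0.45 -2.0 [0.5907 0.2721 0.0249] 0.212 [ 0.17 -0.07  0.25  0.11 -0.14  0.05 -0.07  0.07 -0.08]
0.45 0.0 [0.5902 0.272  0.0257] 0.411 [ 0.29 -0.3   0.34  0.21 -0.13  0.06 -0.05  0.05 -0.07]
0.45 2.0 [0.5897 0.2719 0.0265] 0.7 [ 0.41 -0.52  0.41  0.28 -0.14  0.05 -0.03  0.03 -0.08]
```

The fit puts the underside at about 24.5 mm, so 14.5 mm above the glass, and the case about 2 mm too far along +x. I'll make the final small correction and settle.

```bash
python3 -m handwheel '[[-1,-0.5,-1,0,0,-0.3,0.2],[-1,0,-1.5,0,0,0,0.2],[0,0,-1,0,0,0,0.2],[0,0,0,0,0,0,0.2],[0,0,0,0,0,0,0.2],[0,0,0,0,0,0,0.2],[0,0,0,0,0,0,0.2],[0,0,0,0,0,0,0.2],[0,0,0,0,0,0,0.2],[0,0,0,0,0,0,0.2]]'
python3 - <<'E'
from fit import *
t=manip.snapshot("top")[:,:,::-1];c=manip.snapshot("scene")[:,:,::-1].copy()
s=manip.sense();print(s["t"],s["tcp_pos"],s["tool_rot"],abs(s["qd"]).max(),s["force"])
A=cv2.resize(t[155:245,170:225],(385,600),interpolation=cv2.INTER_CUBIC)
# overlay the level model silhouette in scene crop to judge tilt
B=cv2.resize(c[245:305,385:425],(400,600),interpolation=cv2.INTER_CUBIC)
h=(hull("scene",[.5884,.2715,.0205,np.radians(-4),0])+.5-np.float32([385,245]))*10
cv2.polylines(B,[h.astype(np.int32)],True,(0,255,0),1)
h=(hull("top",[.5884,.2715,.0205,np.radians(-4),0])+.5-np.float32([170,155]))*[7,6.667]
cv2.polylines(A,[h.astype(np.int32)],True,(0,255,0),1)
cv2.imwrite("pics/c6.png",np.hstack([A,B]))
E
```

```text
t: 11.8
tcp_pos: [0.5762, 0.2708, 0.0238]
tool_rot: [0.999, -0.036, 0.0, -0.0]
force: [0.0, 0.8, -0.8]
finger_gap: 0.44
gripper_force: 41.0
11.9 [0.57615539 0.27084662 0.02380474] [ 9.99358383e-01 -3.58165082e-02 -1.38122187e-05  8.57155422e-07] 0.0018606266874703265 [ 0.27916618 -0.440871   -0.21629656]
```

View pics/c6.png

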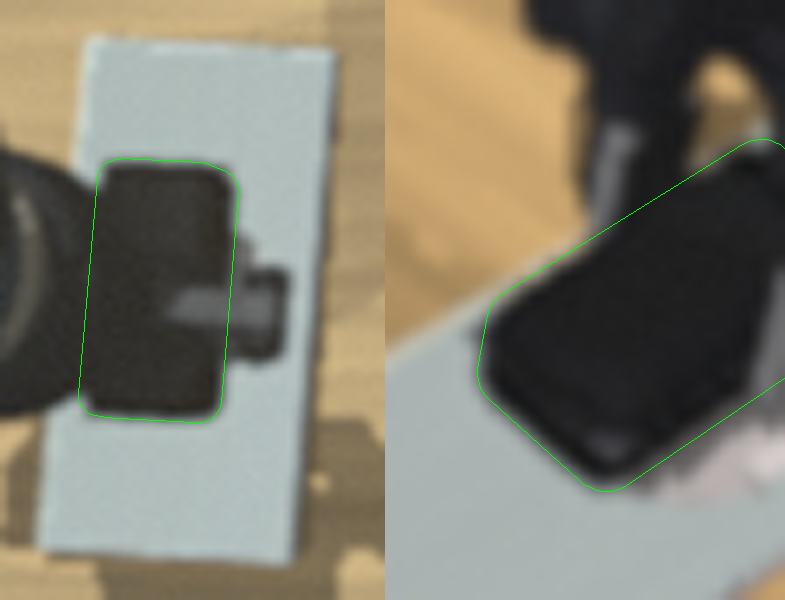

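The level model outline at about 10.5 mm above the glass sits evenly around the case in both views. It's parallel to the plate, centred on it and still.

```bash
python3 -c "
from station import manip;print(manip.sign_off())"
```

```text
the job is handed in; nothing more can be done
None
```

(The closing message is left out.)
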